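Clear the paint scale and put the mixing tin on it

TASK

A bottle of additive was left standing on the pan of the mixing scale. First stand it upright in the free space of the shallow metal tray, then stand the empty narrow mixing tin upright in the middle of the scale's pan, ready for mixing. Set both down without dropping them or tipping them over.

Things in the scene. Friction and masses are not known exactly. Their poses are not given: they have to be found in the camera images.
- bottle_mid (a point): Small dark brown additive bottle with a black cap, standing on the scale's pan at the start: body 44 mm in diameter up to 80 mm above its underside, then narrowing to a 25 mm cap; 96 mm tall overall, 0.12 kg. The point is on its axis, half-way up (48 mm above its underside); z points up. Grip it round the body.
- tin_mid (a point): Narrow bare-metal mixing tin, round, 54 mm in diameter, 94 mm tall, open at the top, empty, 0.12 kg. Stands left of the scale with two bystanders: a wider grey tin with a lid (72 mm across, 85 tall) and a clear plastic cup (71 mm, 86 tall); their places vary. The point is on its axis, half-way up (47 mm above its underside); z up. Grip it round the body from above.
- pan_top (a point): Centre of the upper face of the scale's round, flat, rimless steel pan, 140 mm in diameter, 56 mm above the trolley top. The scale is a low grey housing 165 x 170 mm (top 36 mm above the trolley) with a sloped read-out on its side towards the robot (its own -x). Scale and pan are fixed and rigid.
- tray: Shallow open aluminium tray, fixed, right of the scale. Origin at the centre of its underside; outside 140 mm along its x, 220 mm along its y; walls 3 mm thick, 22 mm high; floor 3 mm thick. Another bottle (bystander, 49 mm across, 111 mm tall, red cap) stands in its -y end, about 60 mm from the centre; the +y end, nearer the scale, is free.
- tray_free (a point): The middle of the tray's free end: on the tray's inner floor (3 mm above the trolley top), 50 mm from the tray's centre along its +y. Axes as the tray's.
There are look-alikes about, which are no part of the job. What is shaped like the part that bears tin_mid but orange or turquoise is not meant.

How it is judged:
On the way, in this order (a step that is already met when the one before it is completed fails the run):
1. the bottle stands upright in the tray, released, before the tin is put on the pan (x of bottle_mid in the frame of tray between -0.06 and 0.06 m and y of bottle_mid in the frame of tray between -0.1 and 0.1 m and z of bottle_mid in the frame of tray below 0.06 m and angle between bottle_mid's own z axis and vertical below 0.17 rad and contact force between bottle and the fingers below 0.1 N and linear speed of bottle below 0.03 m/s), for 0.2 s.
2. the mixing tin stands upright in the middle of the pan, released (horizontal distance between tin_mid and pan_top below 0.02 m and z of tin_mid in the frame of pan_top between 0.04 and 0.054 m and angle between tin_mid's own z axis and vertical below 0.17 rad and contact force between mixing_tin and the fingers below 0.1 N and linear speed of mixing_tin below 0.03 m/s), for 0.2 s.
At the end, for the whole second after the job is handed in: The bottle stands upright (within 10 degrees) on the floor of the tray, and the mixing tin stands upright (within 10 degrees) on the scale's pan with its axis within 20 mm of the pan's centre; both released and at rest (all of step 1 and all of step 2); the robot touches nothing.
It fails at once if the bottle is dropped (falls freely from more than about 3 cm) (contact force between bottle and the fingers below 0.05 N and linear speed of bottle above 0.8 m/s).
It fails at once if the mixing tin is dropped (falls freely from more than about 3 cm) (contact force between mixing_tin and the fingers below 0.05 N and linear speed of mixing_tin above 0.8 m/s).
It fails at once if the bottle is tipped over (angle between bottle_mid's own z axis and vertical above 0.8 rad).
It fails at once if the mixing tin is tipped over (angle between tin_mid's own z axis and vertical above 0.8 rad).
It also fails if it takes over 51 s, if anything falls off the work surface, if the arm or the gripper's body presses on something with over 40 N, if the wrist force passes 120 N, or if a joint passes its speed limit or range.

ROBOT

A 6-joint arm with a two-finger parallel gripper is mounted at the origin on a cart in front of the work surface, level with it; the furniture and walls round the work are solid. World frame = base frame: x ahead of the robot, y to its left, z up, the work surface at z = 0. Lengths are in m, angles in rad, forces in N, time in s.
With the tool pointing down it reaches from about 0.425 to 0.95 m from the base axis. Payload 3.5 kg.
Tool frame: the origin (TCP) lies midway between the tips of the shut fingers; the grasp point (between the pads) lies ctrl.hold_point_z behind it (ctrl.hold_point_z is the distance from the TCP to the grasp point, in m); z points along the fingers, x is the direction in which the jaws open and shut, and the axes are right-handed (so a half turn about z gives the same grasp; the last joint's range is limited). The gripper opens to 85 mm and grips with 20 to 120 N. Pads are 22 mm wide; open, the fingers measure 114 mm over their backs; the gripper's body (76 mm by 85 mm) begins 54 mm behind the grasp point. The pads swing forward as they close: fully open they stand 13 mm farther back than shut.
Start: joints at [-1.405, 0.286, 1.577, -0, 1.279, -0.15], TCP at [0.21, -0.642, 0.231] pointing down, gripper open.
Joint ranges: [-2.77, 2.77], [-0.9, 2.22], [0.21, 2.48], [-1.53, 4.67], [0.24, 2.81], [-2.84, 2.84]. Speed limits (rad/s): [2.79, 2.79, 3.14, 3.14, 3.14, 3.14].

INTERFACE

Orientations are given as a unit quaternion [x, y, z, w].
In Python, from plant import ctrl gives the robot as it stands.
- The arm moves only by the tool step_arm, never from a script. Its arguments are lists of equal length, an entry for each row: "gripper": the gripper's target within -1 to 1 (shut at 1, half-way at 0, fully open at -1); "linear": the shift along the tool's x, y, z in m, a list of three; "delta_rot": the turn, a rotation vector about the tool's x, y, z in degrees, a list of three. A call has 1 to 20 rows; each row is the pose to reach, as a shift and turn from the pose commanded when the call began, along the tool's axes at that moment; what a row does not reach only later rows make up. A row lasts 1/8 s, in which the tool goes at most 62.5 mm and 10.7 degrees, less where a joint would pass 70% of its speed; a pose out of reach is approached as far as the arm can. A call with a gripper value outside its range is refused whole. The fingers move at their own pace and stop on an object; "grip_force" is the grip in N (left out, the last holds). Time passes only in rows, so rows that repeat a pose let the fingers close. It gives the time, the measured TCP pose, the force and the opening at its end, in the units of the state.
- ctrl.get_state(): the state, without advancing time (a new reading comes with each control period).
- ctrl.read_camera(name): name is "side" or "top"; returns a dict with "frame" (480x640x3 uint8, red, green, blue), "fx", "fy", "cx", "cy" (pixels), "view" (4x4, takes a point from world to camera coordinates). Camera axes: x right, y down, z forward; pixel columns grow to the right and rows downward; lengths in m; the calibration is good to about 2 mm. A picture is of the moment at which its call begins. There is no depth.
- ctrl.sign_off(): hands the job in, once; it reports no verdict.
The state is a dict: "time": time; "qpos": joint angles; "dq": joint speeds; "joint_efforts": joint torques, N m; "eef_pos": TCP position; "tcp_rot": TCP orientation; "contact_force": force on the tool from outside, world axes, zero at the start; "wrist_torque": the same for the moment, N m; "opening": opening from 0.0 (shut) to 1.0 (fully open).
Only numpy, scipy, OpenCV 4.12 (cv2) and the standard library are available. Lean on these libraries where they do the work, as an engineer would, in place of code of your own. Each camera call takes 0.05 s, during which the arm holds its last target. There are 200 camera calls.

## Working session

There is one attempt and no reset: what is moved stays moved. The work goes in short steps, Python scripts to look and compute and a tool call to move; the robot and the scene stay as the last step left them, time stands still between calls to the robot, and variables do not carry over. Pictures are saved under pics/ and viewed, on a budget of 10 in all, crops included, one or two more only if the job needs it, and the job is handed in when it is done.

Besides the shell and the picture viewer there is one more tool, called after "Request:" as name(argument=value, ...) on one line, values as JSON. step_arm: Moves the arm, as the interface text tells. Its arguments: {"type":"object","properties":{"gripper":{"type":"array"},"linear":{"type":"array"},"delta_rot":{"type":"array"},"grip_force":{"type":"number"}},"required":["gripper","linear","delta_rot"]}

```bash
mkdir -p pics; ls; cat > h.py <<'E'
from plant import ctrl
import numpy as np, cv2
def ray(c,u,v,z):
    V=np.array(c["view"]);R=V[:3,:3];t=V[:3,3]
    d=R.T@np.array([(u-c["cx"])/c["fx"],(v-c["cy"])/c["fy"],1]);o=-R.T@t
    return (o+d*(z-o[2])/d[2]).round(4)
def proj(c,p):
    V=np.array(c["view"]);q=V[:3,:3]@np.array(p)+V[:3,3]
    return np.array([c["fx"]*q[0]/q[2]+c["cx"],c["fy"]*q[1]/q[2]+c["cy"]]).round(1)
def save(n,tag):
    c=ctrl.read_camera(n);cv2.imwrite(f"pics/{tag}.png",c["frame"][:,:,::-1]);return c
E
python3 - <<'E'
from h import *
for n in("side","top"):
    c=save(n,n+"0");V=np.array(c["view"]);print(n,c["fx"],c["cx"],c["cy"],V.round(3).tolist(),(-V[:3,:3].T@V[:3,3]).round(3))
print(ctrl.get_state(),ctrl.hold_point_z)
E
```

```text
pics
side 556.9512783503365 313.8225843331505 231.3452829023653 [[-0.893, -0.449, -0.018, 0.48], [-0.142, 0.321, -0.936, 0.148], [0.426, -0.834, -0.351, 0.97], [0.0, 0.0, 0.0, 1.0]] [0.037 0.977 0.488]
top 500.8058007464762 319.2374472372179 237.4792787408463 [[-0.019, -1.0, -0.004, 0.045], [-0.989, 0.019, -0.145, 0.545], [0.145, 0.001, -0.989, 1.175], [0.0, 0.0, 0.0, 1.0]] [0.37  0.034 1.241]
{'time': 0.1, 'qpos': array([-1.40501538e+00,  2.87130819e-01,  1.57803458e+00,  1.92122158e-05,
        1.27858511e+00, -1.49996589e-01]), 'dq': array([ 0.00011305,  0.00038523, -0.00157324, -0.00094223, -0.00252086,
        0.00046973]), 'joint_efforts': array([ 1.08642420e-03, -4.07297373e+01, -2.93699062e+01, -1.14221050e-04,
        3.39471422e-03, -1.39784837e-05]), 'eef_pos': array([ 0.20956117, -0.64102397,  0.2300475 ]), 'tcp_rot': array([ 8.09490225e-01, -5.87132363e-01, -7.62461217e-04, -7.63423793e-04]), 'contact_force': array([ 0.40717115,  0.09304392, -0.16621915]), 'wrist_torque': array([0.0258872 , 0.0570655 , 0.00014673]), 'opening': 1.0017348676677493} 0.0187
```

View pics/top0.png

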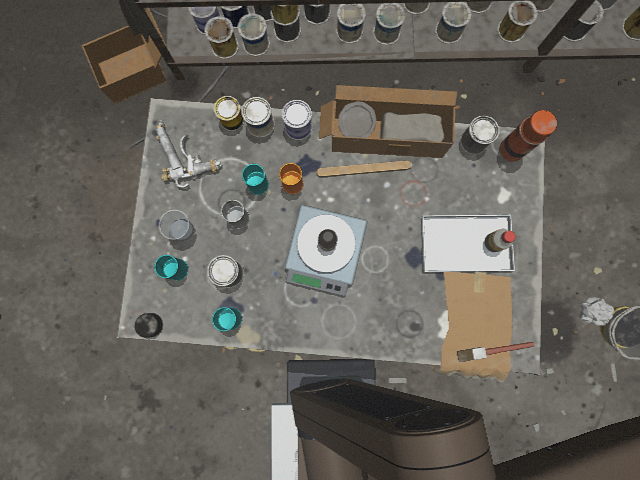

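View pics/side0.png

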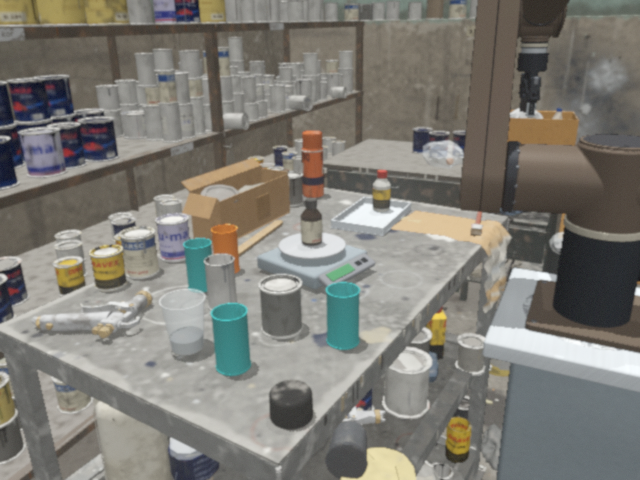

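The top view shows the pan at about (326,243) with the bottle on it, the bare tin at about (233,212), the tray at about (469,243), and the turquoise and orange look-alikes near the tin. The side view agrees, with the tin at about (220,280) and the bottle at about (311,225). Next I'll measure these positions and take zoomed crops.

```bash
python3 - <<'E'
from h import *
t=ctrl.read_camera("top");s=ctrl.read_camera("side");f=t["frame"];g=cv2.cvtColor(f,cv2.COLOR_RGB2GRAY)
def comp(m,x0,y0,x1,y1):
    k=np.zeros_like(m);k[y0:y1,x0:x1]=m[y0:y1,x0:x1]
    c=max(cv2.findContours(k,cv2.RETR_EXTERNAL,cv2.CHAIN_APPROX_NONE)[0],key=cv2.contourArea);return c
m=(g>195).astype(np.uint8)
c=comp(m,285,205,370,280);e=cv2.fitEllipse(cv2.convexHull(c));print("pan",e,ray(t,*e[0],.056))
c=comp(m,415,210,520,278);r=cv2.minAreaRect(c);print("tray",r,ray(t,*r[0],.022),[ray(t,*p,.012)[:2] for p in cv2.boxPoints(r)])
k=(g<70).astype(np.uint8);c=comp(k,310,222,345,262);r=cv2.boundingRect(c);print("bottle dark",r)
for p in [(327,236)]:print("cap",ray(t,*p,.152))
a=cv2.resize(f[195:265,195:355],None,fx=5,fy=5,interpolation=cv2.INTER_CUBIC)
b=cv2.resize(s["frame"][190:320,180:340],None,fx=2.5,fy=2.5,interpolation=cv2.INTER_CUBIC)
o=np.zeros((350+b.shape[0],800,3),np.uint8);o[:350]=a;o[350:,:b.shape[1]]=b[:250] if 0 else b
o=o[:600];cv2.imwrite("pics/z1.png",o[:,:,::-1])
E
```

```text
pan ((325.9591064453125, 242.86965942382812), (56.93281555175781, 57.345252990722656), 87.31928253173828) [0.5304 0.0193 0.056 ]
tray ((468.5, 244.0), (52.0, 91.0), 90.0) [ 0.5255 -0.3308  0.022 ] [array([ 0.5942, -0.2245]), array([ 0.5899, -0.451 ]), array([ 0.4603, -0.4413]), array([ 0.4645, -0.2182])]
bottle dark (318, 230, 19, 20)
cap [0.5326 0.0179 0.152 ]
```

View pics/z1.png

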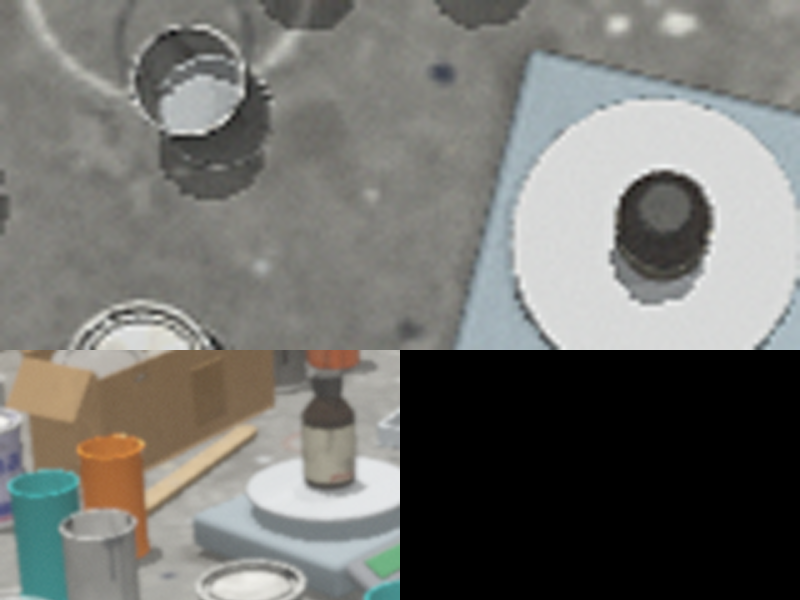

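The crops put the tin's rim centre at (233,211) and the bottle's shoulder circle centre at (327.8,240).

```bash
cat >> h.py <<'E'
from scipy.spatial.transform import Rotation as Ro
def go(p):
    s=ctrl.get_state();R=Ro.from_quat(s["tcp_rot"]);return (R.inv().apply(np.array(p)-s["eef_pos"])).round(4)
E
python3 - <<'E'
from h import *
t=ctrl.read_camera("top");s=ctrl.read_camera("side")
b=(ray(t,327.8,240,.132)+ray(t,328,236,.152))/2
tin=ray(t,233,211,.094)
print("bottle",ray(t,327.8,240,.132),ray(t,328,236,.152),"tin",tin,"tin side",ray(s,180+98/2.5,190+175/2.5,.094),"bottle side",ray(s,180+327/2.5,190+31/2.5,.152))
print("turq",ray(t,255,170,.094),"orange",ray(t,291,170,.094))
print(go([b[0],b[1],.231]),go([b[0],b[1],.20]), Ro.from_quat(ctrl.get_state()["tcp_rot"]).as_matrix().round(3))
E
```

```text
bottle [0.5265 0.016  0.132 ] [0.5325 0.0157 0.152 ] tin [0.6044 0.2352 0.094 ] tin side [0.6047 0.2396 0.094 ] bottle side [0.5244 0.0339 0.152 ]
turq [0.7022 0.1838 0.094 ] orange [0.7005 0.0988 0.094 ]
[-5.254e-01 -5.082e-01  3.000e-04] [-0.5254 -0.5082  0.0313] [[ 0.311 -0.951 -0.   ]
 [-0.951 -0.311  0.001]
 [-0.001 -0.    -1.   ]]
```

Request:
step_arm(gripper=[-1,-1,-1,-1,-1,-1,-1,-1,-1,-1,-1,-1,-1,-1,-1,-1,-1,-1,-1,-1], linear=[[-0.03,-0.029,0],[-0.06,-0.058,0],[-0.09,-0.087,0],[-0.12,-0.116,0],[-0.15,-0.145,0],[-0.18,-0.174,0],[-0.21,-0.203,0],[-0.24,-0.232,0],[-0.27,-0.261,0],[-0.3,-0.29,0],[-0.33,-0.319,0],[-0.36,-0.348,0],[-0.39,-0.377,0],[-0.42,-0.406,0],[-0.45,-0.435,0],[-0.48,-0.464,0],[-0.51,-0.493,0],[-0.525,-0.508,0],[-0.525,-0.508,0],[-0.525,-0.508,0]], delta_rot=[[0,0,0],[0,0,0],[0,0,0],[0,0,0],[0,0,0],[0,0,0],[0,0,0],[0,0,0],[0,0,0],[0,0,0],[0,0,0],[0,0,0],[0,0,0],[0,0,0],[0,0,0],[0,0,0],[0,0,0],[0,0,0],[0,0,0],[0,0,0]], grip_force=40)

```text
time: 2.8
eef_pos: [0.5292, 0.0147, 0.2312]
tcp_rot: [0.809, -0.587, -0.0, 0.0]
contact_force: [-0.5, 0.1, 0.1]
opening: 0.997
```

```bash
python3 - <<'E'
from h import *
c=ctrl.read_camera("side");t=ctrl.read_camera("top")
print(proj(c,[.53,.016,.152]),proj(c,[.53,.016,.056]),proj(c,[.53,.019,.152]),proj(c,[.6045,.237,.094]))
a=cv2.resize(c["frame"][120:300,200:400],None,fx=3,fy=3,interpolation=cv2.INTER_CUBIC)
cv2.imwrite("pics/s2.png",a[:,:,::-1]);cv2.imwrite("pics/t2.png",t["frame"][:,:,::-1])
E
```

```text
[312.3 199.6] [313.2 243.6] [311.7 200. ] [220.1 259.5]
```

View pics/s2.png

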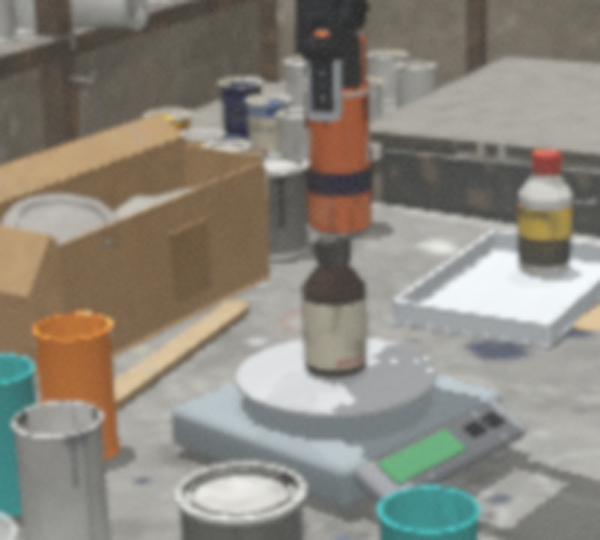

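The side crop shows the bottle's cap at (311,200) in full-image pixels, which matches the projected estimate. The gripper is directly above it, so I'll go down and grip.

Request:
step_arm(gripper=[-1,-1,-1,-1,-1,-1,-1,1,1,1,1,1,1,1,1], linear=[[-0.002,0,0.025],[-0.002,0,0.05],[-0.002,0,0.08],[-0.002,0,0.11],[-0.002,0,0.13],[-0.002,0,0.141],[-0.002,0,0.141],[-0.002,0,0.141],[-0.002,0,0.141],[-0.002,0,0.141],[-0.002,0,0.141],[-0.002,0,0.141],[-0.002,0,0.141],[-0.002,0,0.141],[-0.002,0,0.141]], delta_rot=[[0,0,0],[0,0,0],[0,0,0],[0,0,0],[0,0,0],[0,0,0],[0,0,0],[0,0,0],[0,0,0],[0,0,0],[0,0,0],[0,0,0],[0,0,0],[0,0,0],[0,0,0]], grip_force=40)

```text
time: 4.78
eef_pos: [0.5297, 0.0169, 0.0915]
tcp_rot: [0.81, -0.587, 0.001, -0.0]
contact_force: [-1.5, -1.2, 5.1]
opening: 0.507
```

Request:
step_arm(gripper=[1,1,1,1,1,1,1,1,1,1,1,1,1,1,1,1,1,1,1,1], linear=[[0,0,-0.01],[0,0,-0.03],[0,0,-0.05],[0.015,0.005,-0.05],[0.04,0.013,-0.05],[0.07,0.023,-0.05],[0.1,0.033,-0.05],[0.13,0.043,-0.05],[0.16,0.053,-0.05],[0.19,0.063,-0.05],[0.22,0.073,-0.05],[0.25,0.083,-0.05],[0.27,0.09,-0.05],[0.28,0.094,-0.05],[0.285,0.095,-0.045],[0.285,0.095,-0.02],[0.285,0.095,0.01],[0.285,0.095,0.03],[0.285,0.095,0.04],[0.285,0.095,0.04]], delta_rot=[[0,0,0],[0,0,0],[0,0,0],[0,0,0],[0,0,0],[0,0,0],[0,0,0],[0,0,0],[0,0,0],[0,0,0],[0,0,0],[0,0,0],[0,0,0],[0,0,0],[0,0,0],[0,0,0],[0,0,0],[0,0,0],[0,0,0],[0,0,0]])

```text
time: 7.28
eef_pos: [0.527, -0.2829, 0.0498]
tcp_rot: [0.81, -0.587, -0.001, -0.0]
contact_force: [-0.5, -0.2, -1.2]
opening: 0.506
```

```bash
python3 - <<'E'
from h import *
t=ctrl.read_camera("top");c=ctrl.read_camera("side")
a=cv2.resize(t["frame"][190:300,380:540],None,fx=4,fy=4,interpolation=cv2.INTER_CUBIC)[:, :640]
b=cv2.resize(c["frame"][120:270,310:450],None,fx=4,fy=4,interpolation=cv2.INTER_CUBIC)
cv2.imwrite("pics/p3.png",np.hstack([cv2.resize(a,(400,275)),b[:275*1+0] if 0 else cv2.resize(b,(400,429))[:275+0]])[:,:,::-1]) if 0 else cv2.imwrite("pics/p3.png",np.vstack([np.hstack([cv2.resize(a,(400,275)),np.zeros((275,0,3),np.uint8)]),np.zeros((154,400,3),np.uint8)]).astype(np.uint8)[:,:,::-1])
im=np.zeros((429,800,3),np.uint8);im[:275,:400]=cv2.resize(a,(400,275));im[:,400:]=cv2.resize(b,(400,429));cv2.imwrite("pics/p3.png",im[:,:,::-1])
E
```

```text
(no output)
```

View pics/p3.png

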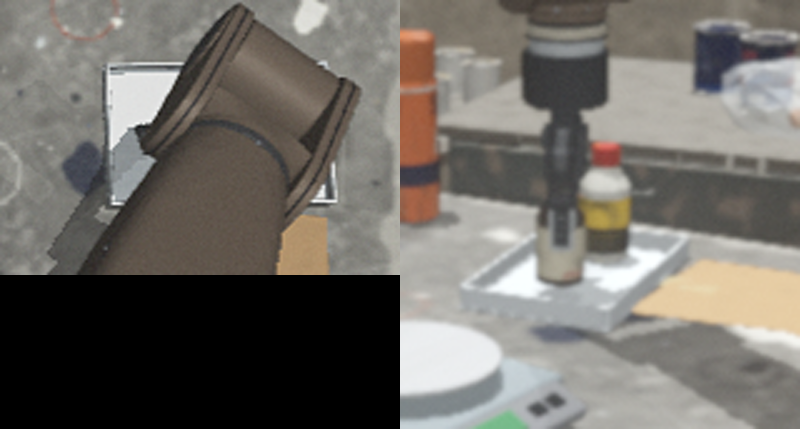

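The picture shows the bottle held upright over the free floor of the tray, clear of the walls, at about (560,245) in the crop. I'll lower it the rest of the way.

Request:
step_arm(gripper=[1,1,1,1], linear=[[0,0,0.005],[0,0,0.009],[0,0,0.012],[0,0,0.012]], delta_rot=[[0,0,0],[0,0,0],[0,0,0],[0,0,0]])

```text
time: 7.88
eef_pos: [0.5272, -0.2834, 0.0386]
tcp_rot: [0.809, -0.587, 0.0, -0.0]
contact_force: [0.2, -0.7, 0.7]
opening: 0.508
```

Request:
step_arm(gripper=[1,-1,-1,-1,-1,-1,-1,-1,-1,-1,-1,-1,-1,-1], linear=[[0,0,0.001],[0,0,0.001],[0,0,0.001],[0,0,0.001],[0,0,0.001],[0,0,0.001],[0,0,0.001],[0,0,-0.01],[0,0,-0.03],[0,0,-0.06],[0,0,-0.1],[0,0,-0.14],[0,0,-0.16],[0,0,-0.16]], delta_rot=[[0,0,0],[0,0,0],[0,0,0],[0,0,0],[0,0,0],[0,0,0],[0,0,0],[0,0,0],[0,0,0],[0,0,0],[0,0,0],[0,0,0],[0,0,0],[0,0,0]])

```text
time: 9.62
eef_pos: [0.528, -0.2839, 0.2009]
tcp_rot: [0.81, -0.587, 0.002, 0.0]
contact_force: [0.2, -0.1, -0.4]
opening: 0.996
```

```bash
python3 - <<'E'
from h import *
print(go([.6045,.237,.2]))
E
```

```text
[-4.714e-01 -2.346e-01 -3.000e-04]
```

Request:
step_arm(gripper=[-1,-1,-1,-1,-1,-1,-1,-1,-1,-1,-1,-1,-1,-1,-1,-1], linear=[[-0.02,-0.01,0],[-0.06,-0.03,0],[-0.1,-0.05,0],[-0.14,-0.07,0],[-0.18,-0.09,0],[-0.22,-0.11,0],[-0.26,-0.13,0],[-0.3,-0.15,0],[-0.34,-0.17,0],[-0.38,-0.19,0],[-0.41,-0.205,0],[-0.44,-0.22,0],[-0.46,-0.23,0],[-0.471,-0.235,0],[-0.471,-0.235,0],[-0.471,-0.235,0]], delta_rot=[[0,0,0],[0,0,0],[0,0,0],[0,0,0],[0,0,0],[0,0,0],[0,0,0],[0,0,0],[0,0,0],[0,0,0],[0,0,0],[0,0,0],[0,0,0],[0,0,0],[0,0,0],[0,0,0]])

```text
time: 11.62
eef_pos: [0.6041, 0.2366, 0.1982]
tcp_rot: [0.809, -0.587, -0.0, 0.0]
contact_force: [-0.6, -0.4, 0.2]
opening: 0.999
```

```bash
python3 - <<'E'
from h import *
c=ctrl.read_camera("side")
a=cv2.resize(c["frame"][100:350,140:420],(784,700))[:600]
cv2.imwrite("pics/p4.png",a[:,:,::-1])
e=ctrl.get_state()["eef_pos"];q=lambda p:((p-[140,100])*2.8).round()
print(q(proj(c,e)),q(proj(c,[e[0],e[1],.094])))
E
```

```text
[212. 291.] [225. 446.]
```

View pics/p4.png

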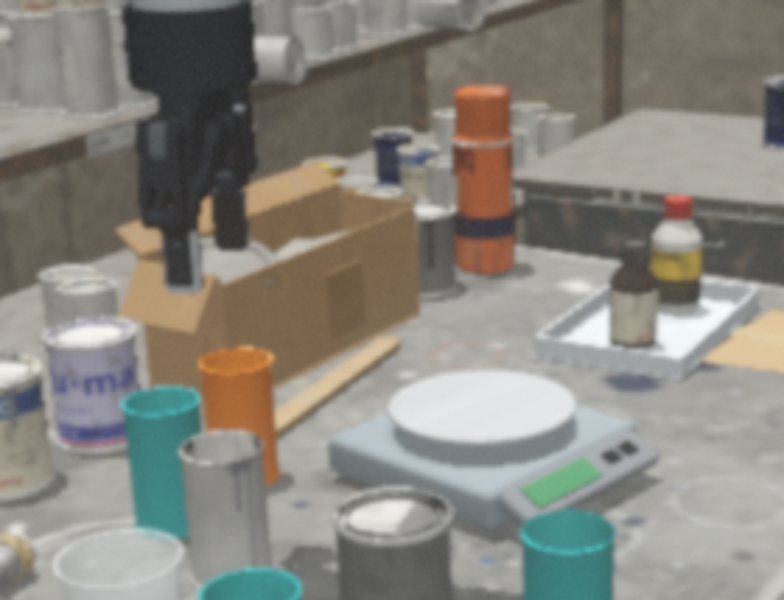

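The bottle stands upright and released in the tray at about (634,305). The tin's rim centre is at (222,446), against a predicted (225,446), so the alignment is good. I'll go down and grip.

Request:
step_arm(gripper=[-1,-1,-1,-1,-1,-1,-1,-1,1,1,1,1,1,1,1], linear=[[0,0,0.025],[0,0,0.055],[0,0,0.085],[0,0,0.11],[0,0,0.13],[0,0,0.148],[0,0,0.157],[0,0,0.157],[0,0,0.157],[0,0,0.157],[0,0,0.157],[0,0,0.157],[0,0,0.157],[0,0,0.157],[0,0,0.157]], delta_rot=[[0,0,0],[0,0,0],[0,0,0],[0,0,0],[0,0,0],[0,0,0],[0,0,0],[0,0,0],[0,0,0],[0,0,0],[0,0,0],[0,0,0],[0,0,0],[0,0,0],[0,0,0]])

```text
time: 13.55
eef_pos: [0.6051, 0.2377, 0.0426]
tcp_rot: [0.81, -0.587, 0.001, -0.001]
contact_force: [0.6, 0.7, 5.7]
opening: 0.615
```

```bash
python3 - <<'E'
from h import *
t=ctrl.read_camera("top");s=ctrl.get_state();print(s["eef_pos"],s["opening"],s["contact_force"])
print(go([.5304,.0193,s["eef_pos"][2]+.056]))
E
```

```text
[0.60508478 0.23770943 0.04259094] 0.6124168335908168 [-0.36504209  1.0869004   5.57251156]
[ 0.1844  0.1387 -0.0563]
```

Request:
step_arm(gripper=[1,1,1,1,1,1,1,1,1,1,1,1,1,1,1,1,1,1], linear=[[0,0,-0.01],[0,0,-0.04],[0,0,-0.08],[0,0,-0.11],[0.01,0.0075,-0.12],[0.03,0.0225,-0.12],[0.055,0.041,-0.12],[0.08,0.06,-0.12],[0.105,0.079,-0.12],[0.13,0.098,-0.12],[0.155,0.117,-0.12],[0.175,0.132,-0.12],[0.184,0.139,-0.118],[0.184,0.139,-0.1],[0.184,0.139,-0.085],[0.184,0.139,-0.072],[0.184,0.139,-0.068],[0.184,0.139,-0.068]], delta_rot=[[0,0,0],[0,0,0],[0,0,0],[0,0,0],[0,0,0],[0,0,0],[0,0,0],[0,0,0],[0,0,0],[0,0,0],[0,0,0],[0,0,0],[0,0,0],[0,0,0],[0,0,0],[0,0,0],[0,0,0],[0,0,0]])

```text
time: 15.85
eef_pos: [0.5292, 0.0197, 0.1089]
tcp_rot: [0.81, -0.587, -0.0, 0.0]
contact_force: [0.6, 0.4, -1.0]
opening: 0.611
```

```bash
python3 - <<'E'
from h import *
c=ctrl.read_camera("side")
a=cv2.resize(c["frame"][150:310,220:420],(800,640))[:600]
e=ctrl.get_state()["eef_pos"];q=lambda p:((p-[220,150])*4).round()
print(e,q(proj(c,[.5304,.0193,.056])),q(proj(c,[e[0],e[1],.066])))
cv2.imwrite("pics/p5.png",a[:,:,::-1])
E
```

```text
[0.52951494 0.01952043 0.10946114] [370. 376.] [370. 359.]
```

View pics/p5.png

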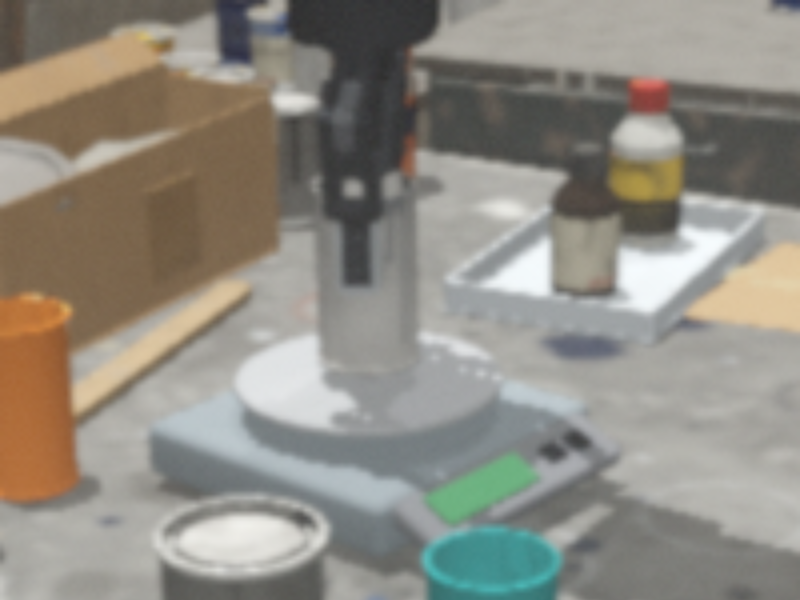

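The tin is held upright about 10 mm above the pan. Its axis column is at about 368, against a pan centre of about 369. I'll lower it and release.

Request:
step_arm(gripper=[1,1,1,1], linear=[[0,0,0.004],[0,0,0.008],[0,0,0.011],[0,0,0.011]], delta_rot=[[0,0,0],[0,0,0],[0,0,0],[0,0,0]])

```text
time: 16.4
eef_pos: [0.5294, 0.0193, 0.0986]
tcp_rot: [0.81, -0.587, 0.0, -0.0]
contact_force: [-1.2, 0.1, 1.3]
opening: 0.607
```

Request:
step_arm(gripper=[1,-1,-1,-1,-1,-1,-1,-1,-1,-1,-1,-1,-1,-1,-1], linear=[[0,0,0.001],[0,0,0.001],[0,0,0.001],[0,0,0.001],[0,0,0.001],[0,0,0.001],[0,0,0.001],[0,0,-0.01],[0,0,-0.03],[0,0,-0.06],[0,0,-0.1],[0,0,-0.13],[0.05,0.0,-0.13],[0.1,0.0,-0.13],[0.15,0.0,-0.13]], delta_rot=[[0,0,0],[0,0,0],[0,0,0],[0,0,0],[0,0,0],[0,0,0],[0,0,0],[0,0,0],[0,0,0],[0,0,0],[0,0,0],[0,0,0],[0,0,0],[0,0,0],[0,0,0]])

```text
time: 18.27
eef_pos: [0.5764, -0.1246, 0.2297]
tcp_rot: [0.81, -0.587, 0.001, -0.0]
contact_force: [0.7, -0.0, 0.1]
opening: 1.0
```

```bash
python3 - <<'E'
from h import *
c=ctrl.read_camera("side");t=ctrl.read_camera("top")
im=np.zeros((480,800,3),np.uint8)
im[:,:400]=cv2.resize(c["frame"][140:320,280-35:395],(400,480));im[:400,400:]=cv2.resize(t["frame"][193:293,275:375],(400,400))
print([((proj(t,[.5304,.0193,z])-[275,193])*4+[400,0]) for z in(.056,.150)])
cv2.imwrite("pics/p6.png",im[:,:,::-1])
E
```

```text
[array([604. , 199.6]), array([605.6, 176.4])]
```

View pics/p6.png

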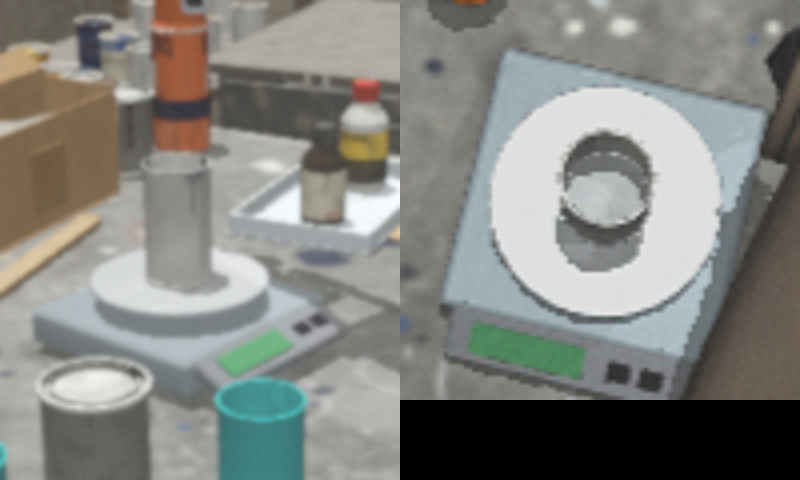

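The tin stands upright on the pan. Its rim centre is at about (607,178), against (606,176) for exact centring, so it is within about 1–2 mm. The bottle is upright in the tray. I'll let the arm settle and hand in.

Request:
step_arm(gripper=[-1,-1,-1,-1], linear=[[0,0,0],[0,0,0],[0,0,0],[0,0,0]], delta_rot=[[0,0,0],[0,0,0],[0,0,0],[0,0,0]])

```text
time: 18.88
eef_pos: [0.5757, -0.1225, 0.2285]
tcp_rot: [0.81, -0.587, 0.0, -0.0]
contact_force: [0.3, 0.3, -0.2]
opening: 0.999
```

```bash
python3 -c "
from plant import ctrl
print(ctrl.sign_off())"
```

```text
the job is handed in; nothing more can be done
None
```

I moved the bottle from the scale's pan to the free end of the tray. I then set the bare-metal tin in the middle of the pan and handed in at about 19 s of the 51 s allowed.

- **Last pictures:** both objects stand upright and released. The tin's rim is about 1–2 mm from the pan centre by the top camera.
- **Robot:** the gripper is open and clear above, and the force reading is near zero.
- **Disagreement:** in the side view the pan's centre lay about 2 pixels (roughly 4–5 mm) off the projected position. The top view did not show this, and it is well inside the 20 mm tolerance. No check failed.

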